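# Check two serving plates with the probe and snap its cap on

## Robot

A 7-joint arm with a two-finger parallel gripper is mounted at the origin on the work surface. World frame = base frame: x ahead of the robot, y to its left, z up, the work surface at z = 0. Lengths are in m, angles in rad, forces in N, time in s.
With the tool pointing down it reaches from about 0.4 to 0.9 m from the base axis. Payload 5.5 kg.
Tool frame: the origin (TCP) lies on the centre line of the jaws, within the pads' length; the fingertips stand 19 mm ahead of it and the grasp point (between the pads) is the TCP; z points along the fingers, y is the line along which they close (so a half turn about z gives the same grasp; the last joint's range is limited). The gripper opens to 92 mm and grips with 3 to 60 N. Pads are 19 mm wide; open, the fingers measure 130 mm over their backs; the gripper's body (75 mm by 190 mm) begins 47 mm behind the grasp point.
Start: joints at [-1.037, 0.501, -0.427, 1.55, 0.221, 1.138, -0.21], TCP at [0.174, 0.626, 0.216] pointing down, gripper open.
Joint ranges: [-2.88, 2.88], [-0.31, 2.03], [-1.54, 1.56], [0.2, 2.42], [-1.41, 4.55], [0.19, 2.02], [-2.57, 2.57]. Speed limits (rad/s): [2.57, 2.57, 3.14, 3.14, 3.14, 3.14, 3.14].

## Interface

Orientations are given as a unit quaternion [w, x, y, z].
In Python, from station import bot gives the robot as it stands.
- The arm moves only by the tool jog_arm, never from a script. Its argument "increments" is a list of rows, each an object of numbers: "x", "y", "z": the shift along the tool's x, y, z in m; "spin": the turn about the tool's z in degrees. A call has 1 to 10 rows; each row is the pose to reach, as a shift and turn from the pose commanded when the call began, along the tool's axes at that moment; what a row does not reach only later rows make up. A row lasts 1/8 s, in which the tool goes at most 62.5 mm and 10.7 degrees, less where a joint would pass 70% of its speed; a pose out of reach is approached as far as the arm can. A call with a gripper value outside its range is refused whole. "jaw" is the opening, from -1 (shut) to 1 (fully open), set as the call begins (left out, the last holds). The fingers move at their own pace and stop on an object; "grip_force" is the grip in N (left out, the last holds). Time passes only in rows, so rows that repeat a pose let the fingers close. It gives the time, the measured TCP pose, the force, the opening and the grip force at its end, in the units of the state.
- bot.get_state(): the state, without advancing time (a new reading comes with each control period).
- bot.camera(name): name is "side" or "top" or "wrist"; returns a dict with "img" (384x512x3 uint8, red, green, blue), "fx", "fy", "cx", "cy" (pixels), "k1" (the pictures are not rectified: a ray, as slopes to the right and down, at radius r is drawn at 1 + k1 r^2 times it, then the intrinsics apply), "cam_to_world" (4x4, takes a point from camera to world coordinates); the wrist camera has in their place "tool_from_camera" (4x4, takes a point from camera to tool coordinates, whose origin is the TCP and whose axes are the flange's). Camera axes: x right, y down, z forward; pixel columns grow to the right and rows downward; lengths in m; the calibration is good to about 2 mm. A picture is of the moment at which its call begins: read the wrist's pose just before it. There is no depth.
- bot.sign_off(): hands the job in; it is judged then, once.
Trained networks look in a picture, given as the dict that the camera call returned (one of the last four; its "shot" number tells which), for a name from the list of things; names that differ only in an ending like _2 or _b are one class to them, and where a whole thing is asked for, a point or a joint stands for the part that bears it (a point fixed in the world has none). Each returns a list of dicts, best first, with "p" (0 to 1); they miss things now and then, are a little off and sometimes report something else, mostly with a low value. They report only what shows in the picture. A call takes as long as a camera call. They do not tell look-alikes from the thing itself.
- bot.silhouettes(picture, query): "region" (384x512 bool, what is visible of it).
- bot.spot_point(picture, query): "position" ([x, y, z] in m, in world coordinates, good to about 4 mm: a listed point, or the origin of a listed thing).
The state is a dict: "clock": time; "joint_pos": joint angles; "qd": joint speeds; "effort": joint torques, N m; "ee_pos": TCP position; "tool_rot": TCP orientation; "contact_force": force on the tool from outside, world axes, zero at the start; "ft_torque": the same for the moment, N m; "gripper_width": finger opening in m; "grasp_force": force on a finger pad.
Only numpy, scipy, OpenCV 4.12 (cv2) and the standard library are available. Lean on these libraries where they do the work, as an engineer would, in place of code of your own. Each camera call takes 0.05 s, during which the arm holds its last target. There are 200 camera calls.

## Task

Take the thermometer probe out of its rest and touch its tip to the steel stud of the round plate, then to the stud of the square plate, resting it on each for a second. Then push the probe straight down into its cap in the stand until it clicks, keep pressing firmly for a second after the click so it is fully home, and lift the capped probe out. Finish while holding it upright and still, its cap on and at least 10 cm above the counter; leave everything else where it is.

Things in the scene. Friction and masses are not known exactly. Their poses are not given: they have to be found in the camera images.
- probe: Contact thermometer standing upright in its rest, 120 mm long, 90 g. Origin at its tip (lower end), z up along it. From the tip up: round steel stem 8 mm across, rounded end; a round bead 14 mm across centred at 16 mm; a black collar 26 mm across at 42 to 45 mm, which sits on the rest; the white handle; a small black top piece at 115 to 120 mm.
- probe_tip (a point): The lower end of the probe's stem (same point as the probe's origin).
- probe_grip (a point): Middle of the probe's square white handle, 80 mm above its tip: a good place to grip. The handle is 24 x 24 mm, its faces square to its x and y axes, and reaches 35 mm above and below this point.
- rest: Fixed aluminium block 70 x 70 x 50 mm high in which the probe stands; origin under its centre. Central hole 15.5 mm across, 45 mm deep; the probe's tip is 8 mm above the counter. Pull the probe straight up at least 45 mm to free it.
- stand: Fixed aluminium block 80 x 80 x 30 mm high holding the cap; origin under its centre. Round well 35 mm across, 20 mm deep (floor 10 mm above the counter).
- cap: The probe's white round snap cap, loose, standing mouth up in the well of the stand, 50 g. Origin under its centre, z out of its mouth. 32 mm across, 40 mm tall, bore 17 mm across, inner floor 5 mm above its underside. The probe's tip is home when it bears on the inner floor.
- cap_click (a point): On the cap's axis, 27 mm above its underside, between two sprung steel balls that stick into the bore. Pushing the probe in, its bead meets them with the tip 17 mm above the underside; the push rises to about 8 N, then drops to nothing with a click at about 12 mm, 7 mm before home. Pulling the cap off again takes several N.
- round_plate: Fixed round white serving plate, 110 mm across, 12 mm thick, with a steel stud 18 mm across standing 3 mm proud at its centre. Origin under its centre.
- round_stud (a point): Centre of the top of the round plate's stud, 15 mm above the counter.
- square_plate: Fixed square white serving plate, 100 x 100 mm, 12 mm thick, with the same stud at its centre. Origin under its centre.
- square_stud (a point): Centre of the top of the square plate's stud, 15 mm above the counter.
- shaker: loose steel shaker, 38 mm across, 48 mm tall, on the counter. Not part of the job; origin under its centre.
- ramekin: loose small white bowl, 42 mm across, 35 mm tall. Not part of the job; origin under its centre.
- cup: loose white mug, 76 mm across, 75 mm tall. Not part of the job; origin under its centre.
- jar: loose glass jar, 70 mm across, 100 mm tall. Not part of the job; origin under its centre.
- weight: loose steel weight, 44 mm across, 50 mm tall. Not part of the job; origin under its centre.
Not all that is in view belongs to the job. What is shaped like the probe but purple or turquoise is not meant. What is shaped like the stand but orange is not meant.

How it is judged:
On the way, in this order (a step that is already met when the one before it is completed fails the run):
1. the held probe's tip rests on the round plate's stud (horizontal distance between probe_tip and round_stud below 0.011 m and contact force between probe and round_plate above 0.4 N and contact force between probe and the fingers above 1 N), for 0.4 s.
2. then the held probe's tip rests on the square plate's stud (horizontal distance between probe_tip and square_stud below 0.011 m and contact force between probe and square_plate above 0.4 N and contact force between probe and the fingers above 1 N), for 0.4 s.
3. the probe is home in the cap, past the click, and kept pressed down: the cap bears on the stand with over 4 N (z of probe_tip in the frame of cap below 0.0085 m and distance between probe_tip and cap below 0.0095 m and angle between the z axis of probe and the z axis of cap, either way round below 0.15 rad and contact force between cap and stand above 4 N and contact force between probe and the fingers above 1 N), for 0.4 s.
At the end, for the whole second after the job is handed in: The gripper holds the probe (more than 1 N) by its handle, upright within 0.25 rad and still (under 30 mm/s), its tip home in the cap (within 3.5 mm of the cap's inner floor, axes within 0.15 rad), the cap carried by the probe alone, its underside over 90 mm above the counter (z of probe_tip in the frame of cap below 0.0085 m and distance between probe_tip and cap below 0.0095 m and angle between the z axis of probe and the z axis of cap, either way round below 0.15 rad and height (world z) of cap above 0.09 m and angle between probe's own z axis and vertical below 0.25 rad and contact force between probe and the fingers above 1 N and contact force between cap and the fingers below 0.1 N and contact force between cap and the arm below 0.1 N and contact force between cap and stand below 0.1 N and linear speed of probe below 0.03 m/s); the arm keeps its last pose, push and grip.
It fails at once if something that is not part of the job is pushed more than 3 cm from its place (distance of any of shaker, ramekin, cup, jar, weight from where it was at the start of the episode above 0.03 m).
It also fails if it takes over 72 s, if anything falls off the work surface, if the arm or the gripper's body presses on something with over 40 N, if the wrist force passes 120 N, or if a joint passes its speed limit or range.

## Working session

There is one attempt and no reset: what is moved stays moved. The work goes in short steps, Python scripts to look and compute and a tool call to move; the robot and the scene stay as the last step left them, time stands still between calls to the robot, and variables do not carry over. Pictures are saved under pics/ and viewed, at most 10 in all, crops included, and the job is handed in when it is done.

Besides the shell and the picture viewer there is one more tool, called by a JSON object that holds its "fn" and its "kwargs". jog_arm: Moves the arm, as the interface text tells. Its arguments: {"type":"object","properties":{"increments":{"type":"array"},"jaw":{"type":"number"},"grip_force":{"type":"number"}},"required":["increments"]}

```bash
mkdir -p pics; cat > h.py <<'E'
from station import bot
import numpy as np, cv2
def save(p,n): cv2.imwrite(f'pics/{n}.png',p['img'][:,:,::-1])
def proj(p,P):
    T=np.linalg.inv(p['cam_to_world']); c=T[:3,:3]@np.array(P)+T[:3,3]
    a=c[:2]/c[2]; a=a*(1+p['k1']*(a@a)); return np.array([p['fx']*a[0]+p['cx'],p['fy']*a[1]+p['cy']])
def ray(p,u,v,z,M=None):
    M=p['cam_to_world'] if M is None else M
    d=np.array([(u-p['cx'])/p['fx'],(v-p['cy'])/p['fy']]); a=d.copy()
    for _ in range(20): a=d/(1+p['k1']*(a@a))
    w=M[:3,:3]@np.array([a[0],a[1],1]); o=M[:3,3]
    return o+w*(z-o[2])/w[2]
E
python3 - <<'E'
from h import *
s=bot.get_state(); print({k:np.round(v,3) for k,v in s.items()})
ims=[]
for n in ('top','side'):
    p=bot.camera(n); save(p,n); ims.append(p)
    print(n,np.round(p['cam_to_world'],3).tolist(),p['fx'],p['k1'])
    for q in ['probe','probe_grip','rest','stand','cap','round_stud','square_stud','shaker','ramekin','cup','jar','weight']:
        print(q,[(round(d['p'],2),np.round(d['position'],3).tolist(),np.round(proj(p,d['position'])).tolist()) for d in bot.spot_point(p,q)])
E
```

```text
{'clock': np.float64(0.0), 'joint_pos': array([-1.037,  0.502, -0.427,  1.551,  0.221,  1.138, -0.21 ]), 'qd': array([-0.002, -0.001,  0.002,  0.   ,  0.001, -0.001, -0.001]), 'effort': array([ 0.0000e+00, -5.6659e+01, -5.8160e+00, -2.7911e+01, -6.9000e-02,
        3.1000e-02,  0.0000e+00]), 'ee_pos': array([0.174, 0.626, 0.214]), 'tool_rot': array([-0.   ,  0.135,  0.991, -0.001]), 'contact_force': array([-0.507, -0.077,  0.426]), 'ft_torque': array([ 0.011,  0.041, -0.024]), 'grasp_force': np.float64(0.0), 'gripper_width': np.float64(0.092)}
top [[-0.001, -0.994, 0.109, 0.469], [-1.0, 0.003, 0.018, -0.042], [-0.018, -0.109, -0.994, 1.065], [0.0, 0.0, 0.0, 1.0]] 358.28198540516036 -0.1066525683131989
probe [(0.61, [0.484, -0.341, 0.01], [360.0, 227.0]), (0.57, [0.489, -0.443, -0.002], [392.0, 225.0]), (0.42, [0.58, -0.34, 0.001], [358.0, 195.0])]
probe_grip [(0.75, [0.492, -0.443, 0.082], [403.0, 223.0]), (0.66, [0.581, -0.342, 0.081], [366.0, 192.0]), (0.51, [0.477, -0.342, 0.088], [369.0, 229.0])]
rest [(0.78, [0.484, -0.339, -0.002], [358.0, 227.0]), (0.67, [0.484, -0.338, 0.009]
[... 1555 characters left out ...]
73.0, 157.0])]
cap [(0.42, [0.511, 0.358, 0.012], [211.0, 147.0])]
round_stud [(0.89, [0.482, 0.105, 0.014], [219.0, 191.0])]
square_stud [(0.78, [0.486, -0.084, 0.016], [236.0, 233.0]), (0.44, [0.698, -0.02, -0.001], [301.0, 206.0])]
shaker [(0.6, [0.468, 0.225, 0.002], [207.0, 173.0]), (0.39, [0.477, -0.341, 0.092], [260.0, 290.0])]
ramekin [(0.63, [0.533, -0.224, -0.005], [269.0, 273.0]), (0.42, [0.756, 0.116, -0.003], [302.0, 176.0])]
cup [(0.78, [0.756, 0.114, -0.002], [303.0, 176.0])]
jar [(0.88, [0.719, -0.12, 0.001], [322.0, 226.0]), (0.55, [0.515, 0.362, 0.003], [212.0, 148.0])]
weight [(0.67, [0.694, -0.017, -0.003], [300.0, 206.0]), (0.54, [0.483, -0.084, -0.001], [235.0, 237.0])]
```

```bash
python3 -c "
import cv2,numpy as np
a=cv2.imread('pics/top.png');b=cv2.imread('pics/side.png')
cv2.imwrite('pics/both.png',cv2.resize(np.vstack([a,b]),None,fx=.78,fy=.78))"
```

```text
(no output)
```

View pics/top.png

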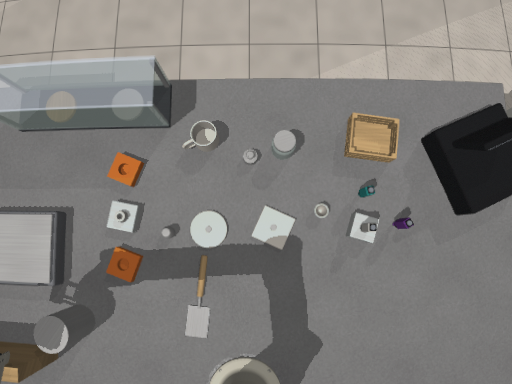

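View pics/side.png

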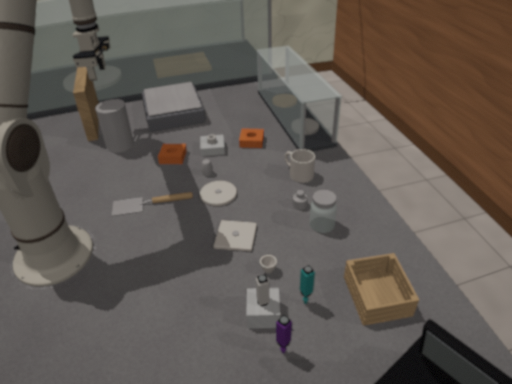

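```bash
python3 -c "
import cv2,numpy as np
a=cv2.imread('pics/top.png');b=cv2.imread('pics/side.png')
f=lambda i,x,y:cv2.resize(i[y-35:y+35,x-35:x+35],(400,400),interpolation=cv2.INTER_CUBIC)
cv2.imwrite('pics/crop.png',np.hstack([f(a,375,215),f(b,275,305)]))"
```

```text
(no output)
```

View pics/crop.png

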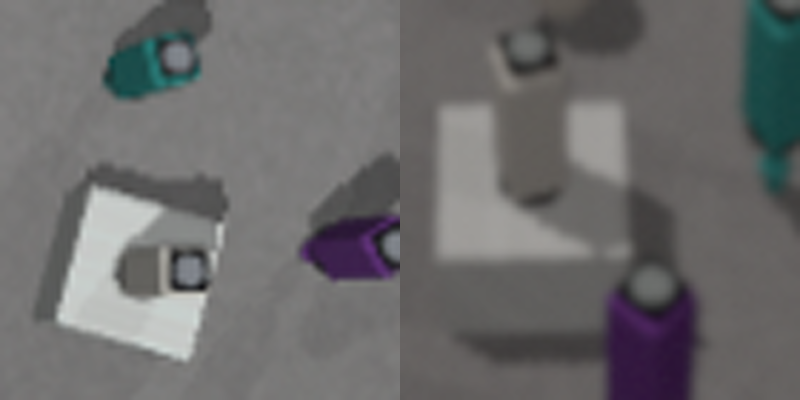

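Candidates: white probe in the rest at top (370,228), turquoise (367,190), purple (403,223). The crop confirms that the white one standing in the aluminium rest is the probe. I'll lift first, then swing across at height.

{"fn": "jog_arm", "kwargs": {"increments": [{"z":-0.06},{"x":-0.05,"y":-0.03,"z":-0.1},{"x":-0.1,"y":-0.07,"z":-0.1},{"x":-0.15,"y":-0.11,"z":-0.1},{"x":-0.2,"y":-0.15,"z":-0.1},{"x":-0.25,"y":-0.19,"z":-0.1},{"x":-0.3,"y":-0.23,"z":-0.1},{"x":-0.35,"y":-0.27,"z":-0.1},{"x":-0.4,"y":-0.3,"z":-0.1},{"x":-0.43,"y":-0.325,"z":-0.1}], "jaw": 0.1}}

```text
schema error: expected keys x, y, z, spin
```

{"fn": "jog_arm", "kwargs": {"increments": [{"x":0,"y":0,"z":-0.06,"spin":0},{"x":-0.05,"y":-0.03,"z":-0.1,"spin":0},{"x":-0.1,"y":-0.07,"z":-0.1,"spin":0},{"x":-0.15,"y":-0.11,"z":-0.1,"spin":0},{"x":-0.2,"y":-0.15,"z":-0.1,"spin":0},{"x":-0.25,"y":-0.19,"z":-0.1,"spin":0},{"x":-0.3,"y":-0.23,"z":-0.1,"spin":0},{"x":-0.35,"y":-0.27,"z":-0.1,"spin":0},{"x":-0.4,"y":-0.3,"z":-0.1,"spin":0},{"x":-0.43,"y":-0.325,"z":-0.1,"spin":0}], "jaw": 0.1}}

```text
clock: 2.55
ee_pos: [0.5028, 0.1957, 0.3158]
tool_rot: [0.001, 0.136, 0.991, 0.0]
contact_force: [-0.2, 0.2, 0.4]
gripper_width: 0.0506
grasp_force: 0.0
```

{"fn": "jog_arm", "kwargs": {"increments": [{"x":-0.014,"y":-0.058,"z":0,"spin":-2},{"x":-0.028,"y":-0.116,"z":0,"spin":-4},{"x":-0.042,"y":-0.174,"z":0,"spin":-6},{"x":-0.056,"y":-0.232,"z":0,"spin":-8},{"x":-0.07,"y":-0.29,"z":0,"spin":-10},{"x":-0.084,"y":-0.348,"z":0,"spin":-12},{"x":-0.098,"y":-0.406,"z":0,"spin":-14},{"x":-0.112,"y":-0.464,"z":0.01,"spin":-15},{"x":-0.123,"y":-0.516,"z":0.02,"spin":-15},{"x":-0.123,"y":-0.516,"z":0.02,"spin":-15}]}}

```text
clock: 3.8
ee_pos: [0.4789, -0.3371, 0.2943]
tool_rot: [-0.001, 0.009, 1.0, -0.001]
contact_force: [0.0, 0.5, 0.2]
gripper_width: 0.0505
grasp_force: 0.0
```

```bash
cat >> h.py <<'E'
from scipy.spatial.transform import Rotation as R
def wrist(n=None):
    s=bot.get_state(); p=bot.camera('wrist')
    T=np.eye(4); q=s['tool_rot']; T[:3,:3]=R.from_quat(np.r_[q[1:],q[0]]).as_matrix(); T[:3,3]=s['ee_pos']
    p['M']=T@p['tool_from_camera']
    if n: save(p,n)
    return s,p
E
python3 - <<'E'
from h import *
s,p=wrist('w1'); print(np.round(s['ee_pos'],4),np.round(s['tool_rot'],3),np.round(p['tool_from_camera'],3).tolist())
for q in ('probe','probe_grip','rest'): print(q,[(round(d['p'],2),np.round(d['position'],4).tolist()) for d in bot.spot_point(p,q)])
E
```

```text
[ 0.4789 -0.3371  0.2943] [-0.001  0.009  1.    -0.001] [[-0.002, -0.961, -0.276, 0.074], [1.0, -0.001, -0.001, -0.001], [0.001, -0.276, 0.961, -0.169], [0.0, 0.0, 0.0, 1.0]]
probe [(0.79, [0.4847, -0.3413, 0.0034]), (0.7, [0.5811, -0.3423, 0.0025]), (0.67, [0.4921, -0.4429, 0.0004])]
probe_grip [(0.96, [0.5836, -0.345, 0.0796]), (0.88, [0.4819, -0.3387, 0.084]), (0.7, [0.4881, -0.4417, 0.0812])]
rest [(0.71, [0.4787, -0.3413, 0.004])]
```

View pics/w1.png

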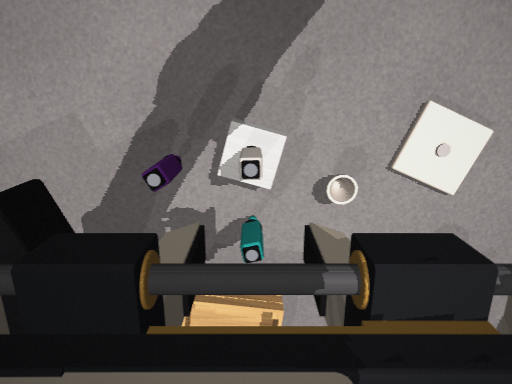

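The wrist view shows the white probe at (251,165) in the rest, purple at (160,172) and turquoise at (251,240). I still need the handle's yaw.

```bash
python3 - <<'E'
from h import *
s,p=wrist('w2'); M=p['M']
# project top-piece outline for yaw candidates onto crop
im=cv2.resize(p['img'][125:205,205:305,::-1],None,fx=7.5,fy=7.5,interpolation=cv2.INTER_CUBIC)
def pw(P):
    T=np.linalg.inv(M); c=T[:3,:3]@P+T[:3,3]; a=c[:2]/c[2]; a=a*(1+p['k1']*(a@a)); return (np.array([p['fx']*a[0]+p['cx'],p['fy']*a[1]+p['cy']])-[205,125]+.5)*7.5
c0=ray(p,251,170,.128,M); print('top centre',np.round(c0,4))
for d in bot.silhouettes(p,'probe')[:3]:
    v,u=np.nonzero(d['region']); print(round(d['p'],2),u.mean(),v.mean(),len(u))
for yaw,col in ((0,(0,0,255)),(10,(0,255,0))):
    a=np.radians(yaw); q=[pw(np.array([.482,-.339,.123])+.012*np.array([np.cos(a)*i-np.sin(a)*j,np.sin(a)*i+np.cos(a)*j,0])) for i,j in ((1,1),(1,-1),(-1,-1),(-1,1))]
    cv2.polylines(im,[np.int32(q)],True,col,1)
cv2.imwrite('pics/w2c.png',im)
E
```

```text
top centre [ 0.4866 -0.3346  0.128 ]
0.86 155.89382448537378 167.36294691224268 923
0.63 244.63455657492355 159.18042813455656 654
```

View pics/w2c.png

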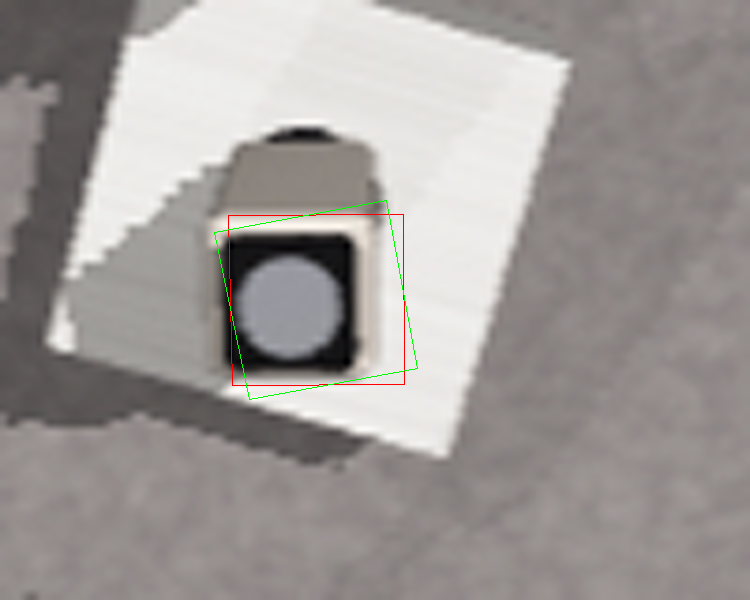

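{"fn": "jog_arm", "kwargs": {"increments": [{"x":-0.003,"y":-0.0045,"z":0.04,"spin":-1},{"x":-0.003,"y":-0.0045,"z":0.09,"spin":-1},{"x":-0.003,"y":-0.0045,"z":0.13,"spin":-1},{"x":-0.003,"y":-0.0045,"z":0.16,"spin":-1},{"x":-0.003,"y":-0.0045,"z":0.185,"spin":-1},{"x":-0.003,"y":-0.0045,"z":0.2,"spin":-1},{"x":-0.003,"y":-0.0045,"z":0.204,"spin":-1},{"x":-0.003,"y":-0.0045,"z":0.204,"spin":-1}]}}

```text
clock: 5.1
ee_pos: [0.4853, -0.3365, 0.0921]
tool_rot: [0.0, -0.004, 1.0, -0.0]
contact_force: [-0.3, -0.8, 0.3]
gripper_width: 0.0508
grasp_force: 0.0
```

{"fn": "jog_arm", "kwargs": {"increments": [{"x":0,"y":0,"z":0,"spin":0},{"x":0,"y":0,"z":0,"spin":0},{"x":0,"y":0,"z":0,"spin":0},{"x":0,"y":0,"z":0,"spin":0},{"x":0,"y":0,"z":0,"spin":0},{"x":0,"y":0,"z":0,"spin":0}], "jaw": -1, "grip_force": 50}}

```text
clock: 5.85
ee_pos: [0.485, -0.337, 0.0919]
tool_rot: [0.0, -0.004, 1.0, -0.0]
contact_force: [0.3, -1.7, 4.0]
gripper_width: 0.0241
grasp_force: 49.6
```

{"fn": "jog_arm", "kwargs": {"increments": [{"x":0,"y":0,"z":-0.01,"spin":0},{"x":0,"y":0,"z":-0.025,"spin":0},{"x":0,"y":0,"z":-0.045,"spin":0},{"x":0,"y":0,"z":-0.07,"spin":0},{"x":0,"y":0,"z":-0.1,"spin":0},{"x":0,"y":0,"z":-0.12,"spin":0},{"x":0,"y":0,"z":-0.12,"spin":0}]}}

```text
clock: 6.72
ee_pos: [0.4857, -0.3363, 0.2139]
tool_rot: [0.002, -0.005, 1.0, -0.0]
contact_force: [0.1, -0.2, -2.0]
gripper_width: 0.0233
grasp_force: 49.5
```

```bash
python3 - <<'E'
from h import *
for i in range(3):
    s=bot.get_state(); 
    p=bot.camera(['side','top','wrist'][i]); save(p,'l'+p.get('name','')+str(i))
    print(np.round(s['ee_pos'],4),np.round(s['contact_force'],1),s['grasp_force'])
    for q in ('probe','probe_grip','round_stud','square_stud'): print(q,[(round(d['p'],2),np.round(d['position'],4).tolist()) for d in bot.spot_point(p,q)])
E
```

```text
[ 0.4857 -0.3363  0.2139] [ 0.1 -0.2 -2. ] 49.52166438102722
probe [(0.96, [0.5789, -0.3403, 0.0018]), (0.66, [0.5198, 0.3594, 0.0047]), (0.59, [0.4831, -0.3403, 0.1304]), (0.56, [0.4901, -0.4468, 0.0008]), (0.5, [0.6965, -0.0179, -0.0025])]
probe_grip [(0.89, [0.5871, -0.3425, 0.0828]), (0.77, [0.4927, -0.4428, 0.0772]), (0.54, [0.4774, 0.1096, -0.0007]), (0.47, [0.4783, -0.3365, 0.211])]
round_stud [(0.69, [0.4838, 0.1046, 0.0161])]
square_stud [(0.65, [0.489, -0.0846, 0.0156]), (0.39, [0.4827, -0.3409, -0.0029])]
[ 0.4839 -0.3357  0.2102] [-0.8 -0.2 -0.8] 49.521753787994385
probe [(0.53, [0.5805, -0.3418, 0.0013])]
probe_grip [(0.63, [0.5807, -0.3432, 0.0801]), (0.47, [0.7545, 0.1164, -0.0024])]
round_stud [(0.7, [0.4855, 0.105, 0.0131])]
square_stud [(0.9, [0.4871, -0.0801, 0.0157])]
[ 0.4845 -0.3363  0.211 ] [ 0.3  0.7 -1.5] 49.52181279659271
probe [(0.8, [0.4826, -0.339, 0.1205]), (0.75, [0.4928, -0.4454, -0.0012])]
probe_grip [(0.77, [0.492, -0.4452, 0.0823]), (0.65, [0.4825, -0.3361, 0.2023])]
round_stud []
square_stud [(0.63, [0.4873, -0.0856, 0.0156])]
```

{"fn": "jog_arm", "kwargs": {"increments": [{"x":0,"y":0.03,"z":0,"spin":0},{"x":0,"y":0.08,"z":0,"spin":0},{"x":-0.001,"y":0.135,"z":0,"spin":0},{"x":-0.002,"y":0.19,"z":0,"spin":0},{"x":-0.003,"y":0.245,"z":0,"spin":0},{"x":-0.004,"y":0.3,"z":0,"spin":0},{"x":-0.005,"y":0.355,"z":0.02,"spin":0},{"x":-0.006,"y":0.41,"z":0.05,"spin":0},{"x":-0.006,"y":0.445,"z":0.08,"spin":0},{"x":-0.006,"y":0.445,"z":0.085,"spin":0}]}}

```text
clock: 8.72
ee_pos: [0.485, 0.112, 0.1246]
tool_rot: [-0.002, -0.007, 1.0, 0.0]
contact_force: [0.0, -0.4, -0.9]
gripper_width: 0.0237
grasp_force: 49.5
```

```bash
python3 - <<'E'
from h import *
ims=[]
for n in ('side','top','wrist'):
    s,p=(wrist() if n=='wrist' else (bot.get_state(),bot.camera(n)))
    print(n,np.round(s['ee_pos'],4),np.round(s['contact_force'],1))
    for q in ('probe','probe_grip','round_stud'): print(q,[(round(d['p'],2),np.round(d['position'],4).tolist()) for d in bot.spot_point(p,q)][:4])
    if n=='side': ims.append(cv2.resize(p['img'][135:215,180:260,::-1],(400,400)))
    if n=='wrist': ims.append(cv2.resize(p['img'][110:270,170:330,::-1],(400,400)))
cv2.imwrite('pics/r1.png',np.hstack(ims))
E
```

```text
side [0.485  0.112  0.1246] [ 0.  -0.4 -0.9]
probe [(0.8, [0.5818, -0.3426, -0.0003]), (0.61, [0.4799, 0.1091, 0.0385]), (0.61, [0.4942, -0.4433, -0.001])]
probe_grip [(0.98, [0.5847, -0.3416, 0.0838]), (0.74, [0.4928, -0.443, 0.0791]), (0.46, [0.476, 0.1101, 0.1252]), (0.31, [0.4822, 0.1072, 0.041])]
round_stud [(0.64, [0.4815, 0.1032, 0.0117])]
top [0.4877 0.1072 0.1271] [ 0.2  0.3 -0.9]
probe [(0.62, [0.4927, -0.4423, -0.0031]), (0.43, [0.5824, -0.3438, 0.0037])]
probe_grip [(0.65, [0.4922, -0.4437, 0.0806]), (0.52, [0.5798, -0.3427, 0.0817])]
round_stud [(0.55, [0.4844, 0.1059, 0.0135]), (0.26, [0.5151, 0.3592, 0.0122])]
wrist [0.4877 0.1076 0.1273] [ 0.6 -0.6 -1.8]
probe [(0.88, [0.4827, 0.1095, 0.0392])]
probe_grip [(0.72, [0.4836, 0.1072, 0.1182])]
round_stud [(0.81, [0.4805, 0.1055, 0.0137])]
```

View pics/r1.png

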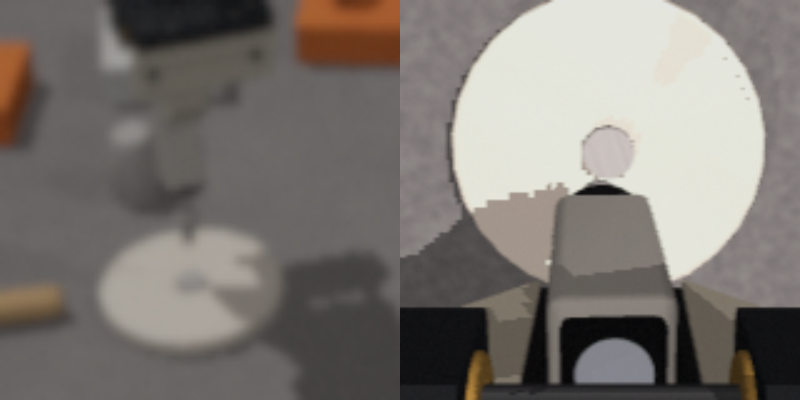

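Side: the tip hangs above the stud (190,280 in the crop). Wrist: handle and collar line up with the stud (608,150). Now I'll lower it.

{"fn": "jog_arm", "kwargs": {"increments": [{"x":0.001,"y":-0.003,"z":0.01,"spin":0},{"x":0.001,"y":-0.003,"z":0.018,"spin":0},{"x":0.001,"y":-0.003,"z":0.023,"spin":0},{"x":0.001,"y":-0.003,"z":0.026,"spin":0},{"x":0.001,"y":-0.003,"z":0.028,"spin":0},{"x":0.001,"y":-0.003,"z":0.029,"spin":0},{"x":0.001,"y":-0.003,"z":0.029,"spin":0}]}}

```text
clock: 10.2
ee_pos: [0.4864, 0.1057, 0.098]
tool_rot: [0.0, -0.004, 1.0, 0.0]
contact_force: [-0.5, 0.5, 3.3]
gripper_width: 0.0238
grasp_force: 49.6
```

{"fn": "jog_arm", "kwargs": {"increments": [{"x":0,"y":0,"z":0.001,"spin":0},{"x":0,"y":0,"z":0.001,"spin":0},{"x":0,"y":0,"z":0.001,"spin":0},{"x":0,"y":0,"z":0.001,"spin":0},{"x":0,"y":0,"z":0.001,"spin":0},{"x":0,"y":0,"z":0.001,"spin":0},{"x":0,"y":0,"z":0.001,"spin":0},{"x":0,"y":0,"z":0.001,"spin":0},{"x":0,"y":0,"z":0.001,"spin":0},{"x":0,"y":0,"z":0.001,"spin":0}]}}

```text
clock: 11.45
ee_pos: [0.487, 0.1058, 0.0977]
tool_rot: [0.001, -0.004, 1.0, 0.0]
contact_force: [-1.4, 0.1, 8.9]
gripper_width: 0.0236
grasp_force: 49.7
```

```bash
python3 - <<'E'
from h import *
s,p=wrist(); print(np.round(s['ee_pos'],4),np.round(s['contact_force'],1))
for n in (p,bot.camera('side')):
  for q in ('probe','round_stud'): print(q,[(round(d['p'],2),np.round(d['position'],4).tolist()) for d in bot.spot_point(n,q)][:4])
E
```

```text
[0.487  0.1058 0.0977] [-1.4  0.1  8.9]
probe [(0.69, [0.4831, 0.1014, 0.0108]), (0.3, [0.483, 0.103, 0.0926])]
round_stud [(0.96, [0.4813, 0.1049, 0.0113])]
probe [(0.7, [0.4806, 0.1008, 0.0151]), (0.62, [0.4846, 0.1003, 0.0164]), (0.6, [0.4911, -0.4446, -0.002]), (0.58, [0.5805, -0.3411, 0.0005])]
round_stud [(0.64, [0.482, 0.1067, 0.0128]), (0.51, [0.517, 0.3625, 0.0021])]
```

{"fn": "jog_arm", "kwargs": {"increments": [{"x":0,"y":0,"z":-0.02,"spin":0},{"x":0,"y":0,"z":-0.04,"spin":0},{"x":0,"y":-0.05,"z":-0.04,"spin":0},{"x":0,"y":-0.1,"z":-0.04,"spin":0},{"x":-0.001,"y":-0.15,"z":-0.04,"spin":0},{"x":-0.001,"y":-0.186,"z":-0.04,"spin":0},{"x":-0.001,"y":-0.186,"z":-0.025,"spin":0},{"x":-0.001,"y":-0.186,"z":-0.02,"spin":0},{"x":-0.001,"y":-0.186,"z":-0.02,"spin":0}]}}

```text
clock: 12.88
ee_pos: [0.488, -0.0789, 0.1158]
tool_rot: [-0.001, -0.005, 1.0, 0.0]
contact_force: [-0.3, -0.3, -0.8]
gripper_width: 0.0236
grasp_force: 49.5
```

```bash
python3 - <<'E'
from h import *
s,p=wrist(); print(np.round(s['ee_pos'],4),np.round(s['contact_force'],1))
for n in (p,bot.camera('side')):
  for q in ('probe','square_stud'): print(q,[(round(d['p'],2),np.round(d['position'],4).tolist()) for d in bot.spot_point(n,q)][:4])
E
```

```text
[ 0.488  -0.0789  0.1158] [-0.3 -0.3 -0.8]
probe [(0.81, [0.4847, -0.0818, 0.0267])]
square_stud [(0.81, [0.4856, -0.0857, 0.0141])]
probe [(0.95, [0.5795, -0.3437, 0.0021]), (0.44, [0.4855, -0.0832, 0.0318])]
square_stud [(0.96, [0.4861, -0.0839, 0.0156])]
```

Aligned within 2–3 mm; descend, then press.

{"fn": "jog_arm", "kwargs": {"increments": [{"x":0,"y":-0.002,"z":0.01,"spin":0},{"x":-0.001,"y":-0.002,"z":0.015,"spin":0},{"x":-0.001,"y":-0.002,"z":0.018,"spin":0},{"x":-0.001,"y":-0.002,"z":0.019,"spin":0},{"x":-0.001,"y":-0.002,"z":0.02,"spin":0},{"x":-0.001,"y":-0.002,"z":0.02,"spin":0}]}}

```text
clock: 13.92
ee_pos: [0.4905, -0.0825, 0.0977]
tool_rot: [0.001, -0.004, 1.0, -0.0]
contact_force: [-2.2, 0.3, 9.0]
gripper_width: 0.024
grasp_force: 49.6
```

{"fn": "jog_arm", "kwargs": {"increments": [{"x":0,"y":0,"z":0,"spin":0},{"x":0,"y":0,"z":0,"spin":0},{"x":0,"y":0,"z":0,"spin":0},{"x":0,"y":0,"z":0,"spin":0},{"x":0,"y":0,"z":0,"spin":0},{"x":0,"y":0,"z":0,"spin":0},{"x":0,"y":0,"z":0,"spin":0},{"x":0,"y":0,"z":0,"spin":0}]}}

```text
clock: 14.92
ee_pos: [0.4905, -0.0825, 0.0977]
tool_rot: [0.001, -0.004, 1.0, -0.0]
contact_force: [-1.9, 1.1, 10.3]
gripper_width: 0.0236
grasp_force: 49.6
```

{"fn": "jog_arm", "kwargs": {"increments": [{"x":0,"y":0,"z":-0.03,"spin":0},{"x":0,"y":0.02,"z":-0.07,"spin":0},{"x":-0.004,"y":0.07,"z":-0.07,"spin":0},{"x":-0.009,"y":0.125,"z":-0.07,"spin":0},{"x":-0.014,"y":0.18,"z":-0.07,"spin":0},{"x":-0.019,"y":0.235,"z":-0.07,"spin":0},{"x":-0.024,"y":0.29,"z":-0.07,"spin":0},{"x":-0.028,"y":0.345,"z":-0.07,"spin":0},{"x":-0.032,"y":0.4,"z":-0.07,"spin":0},{"x":-0.032,"y":0.43,"z":-0.07,"spin":0}]}}

```text
clock: 16.18
ee_pos: [0.5169, 0.3518, 0.1662]
tool_rot: [-0.0, -0.006, 1.0, 0.001]
contact_force: [0.7, -0.2, -0.9]
gripper_width: 0.0236
grasp_force: 49.5
```

```bash
python3 - <<'E'
from h import *
ims=[]
for n in ('side','top','wrist'):
    s,p=(wrist() if n=='wrist' else (bot.get_state(),bot.camera(n)))
    print(n,np.round(s['ee_pos'],4),np.round(s['contact_force'],1))
    for q in ('probe','cap','cap_click','stand'): print(q,[(round(d['p'],2),np.round(d['position'],4).tolist()) for d in bot.spot_point(p,q)][:4])
    if n=='side': ims.append(cv2.resize(p['img'][110:180,175:245,::-1],(400,400)))
    if n=='wrist': ims.append(cv2.resize(p['img'][60:260,150:350,::-1],(400,400)))
cv2.imwrite('pics/c1.png',np.hstack(ims))
E
```

```text
side [0.5169 0.3518 0.1662] [ 0.7 -0.2 -0.9]
probe [(0.88, [0.4866, -0.4439, 0.0002]), (0.82, [0.5794, -0.3433, 0.0034]), (0.55, [0.5129, 0.3483, 0.081]), (0.35, [0.5156, 0.3623, 0.0088])]
cap [(0.39, [0.5171, 0.3612, 0.0091])]
cap_click [(0.56, [0.5118, 0.3625, 0.0323])]
stand [(0.82, [0.3724, 0.3565, -0.0021]), (0.78, [0.5184, 0.3601, -0.0004]), (0.58, [0.6553, 0.357, -0.0007])]
top [0.518  0.3464 0.166 ] [ 0.5 -0.5 -1.3]
probe [(0.59, [0.4941, -0.4434, -0.002])]
cap []
cap_click []
stand [(0.89, [0.6552, 0.3593, 0.0037]), (0.82, [0.5166, 0.3552, 0.0004]), (0.79, [0.3739, 0.3555, 0.001]), (0.35, [0.4816, 0.1055, -0.0003])]
wrist [0.5184 0.3464 0.1667] [ 0.2  0.2 -1.4]
probe [(0.82, [0.5149, 0.3421, 0.0783]), (0.46, [0.4808, 0.11, -0.0017])]
cap [(0.84, [0.5098, 0.3629, 0.0086])]
cap_click [(0.69, [0.5152, 0.3576, 0.0344])]
stand [(0.96, [0.6563, 0.3637, -0.0015]), (0.67, [0.3746, 0.3549, 0.0005])]
```

View pics/c1.png

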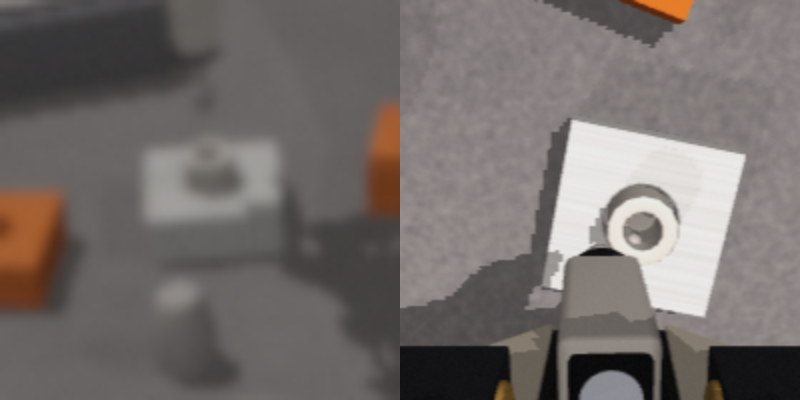

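Wrist view: the cap rim shows clearly at crop (643,230) in the white stand, not the orange ones. I'll fit the rim circle and the handle in the same picture.

```bash
cat >> h.py <<'E'
from scipy.optimize import minimize
def pw(p,P,M=None):
    T=np.linalg.inv(p['M'] if M is None else M); P=np.atleast_2d(P); c=P@T[:3,:3].T+T[:3,3]; a=c[:,:2]/c[:,2:]
    a=a*(1+p['k1']*(a**2).sum(1,keepdims=True)); return np.c_[p['fx']*a[:,0]+p['cx'],p['fy']*a[:,1]+p['cy']]
E
cat > rim.py <<'E'
from h import *
s,p=wrist(); print('ee',np.round(s['ee_pos'],4))
g=cv2.GaussianBlur(p['img'].astype(np.float32).mean(2),(0,0),.7)
th=np.linspace(0,2*np.pi,120,endpoint=False); C=np.c_[np.cos(th),np.sin(th)]
def samp(c,r):
    uv=pw(p,np.c_[c+r*C,np.full(120,.05)]).astype(np.float32)
    return cv2.remap(g,uv[:,:1],uv[:,1:],cv2.INTER_LINEAR)[:,0]
f=lambda c:samp(c,.0065)-2*samp(c,.0105)-samp(c,.0145)+samp(c,.0175)*1
grid=[(np.median(f(np.array([x,y]))),x,y) for x in np.arange(.500,.532,.0005) for y in np.arange(.345,.375,.0005)]
grid.sort(); print('rim',np.mean([b[1:] for b in grid[:15]],0),grid[0])
cc=np.array(grid[0][1:]); Z=np.full(120,.05)
tool=p['M']@np.linalg.inv(p['tool_from_camera'])
ax=np.array([[0,0,z] for z in (-.04,-.035,.035,.038)])@tool[:3,:3].T+tool[:3,3]
print('tool axis px at top120,115,handle bottom,collar',np.round(pw(p,ax),1).tolist())
im=cv2.resize(p['img'][110:260,180:330,::-1],None,fx=4,fy=4,interpolation=cv2.INTER_CUBIC)
t=lambda uv:np.int32((uv-[180,110]+.5)*4)
for r in(.0085,.016): cv2.polylines(im,[t(pw(p,np.c_[cc+r*C,Z]))],True,(0,0,255),1)
for z,col in((-.035,(0,255,0)),(.035,(255,0,0))):
    q=np.array([[i*.012,j*.012,z] for i,j in((1,1),(1,-1),(-1,-1),(-1,1))])@tool[:3,:3].T+tool[:3,3]
    cv2.polylines(im,[t(pw(p,q))],True,col,1)
import sys
cv2.imwrite('pics/%s.png'%sys.argv[1],im)
E
python3 rim.py rim1
```

```text
ee [0.518  0.3476 0.1666]
rim [0.5153 0.3602] (np.float32(-390.12286), np.float64(0.5149999999999983), np.float64(0.36))
tool axis px at top120,115,handle bottom,collar [[256.4, 270.3], [256.3, 264.5], [255.7, 210.6], [255.7, 209.0]]
```

View pics/rim1.png

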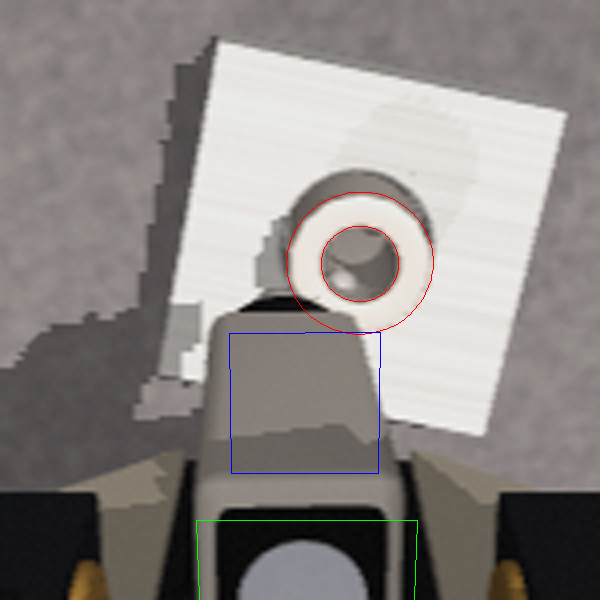

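The rim fit lies well on the cap mouth. The handle appears shifted by a consistent ~4 mm in y at that depth, and it did the same at the grasp. So the ee target is about (0.518, 0.3645). I'll approach to just above the mouth and check again.

{"fn": "jog_arm", "kwargs": {"increments": [{"x":0,"y":0.01,"z":0,"spin":0},{"x":0,"y":0.0175,"z":0.01,"spin":0},{"x":0,"y":0.0175,"z":0.02,"spin":0},{"x":0,"y":0.0175,"z":0.024,"spin":0},{"x":0,"y":0.0175,"z":0.024,"spin":0},{"x":0,"y":0.0175,"z":0.024,"spin":0}]}}

```text
clock: 17.73
ee_pos: [0.518, 0.3652, 0.1427]
tool_rot: [0.0, -0.004, 1.0, 0.0]
contact_force: [-0.1, 0.1, 0.0]
gripper_width: 0.0238
grasp_force: 49.5
```

```bash
python3 rim.py rim2; python3 - <<'E'
from h import *
p=bot.camera('side'); a=cv2.resize(p['img'][110:175,180:245,::-1],(600,600),interpolation=cv2.INTER_CUBIC)[:,100:500]
b=cv2.imread('pics/rim2.png')[:,:400]
cv2.imwrite('pics/c2.png',np.hstack([b,a]))
for q in ('probe','cap','cap_click'): print(q,[(round(d['p'],2),np.round(d['position'],4).tolist()) for d in bot.spot_point(p,q) if d['position'][1]>.3])
E
```

```text
ee [0.518  0.3652 0.1427]
rim [0.5151     0.35996667] (np.float32(-359.74576), np.float64(0.5154999999999983), np.float64(0.36))
tool axis px at top120,115,handle bottom,collar [[256.4, 270.3], [256.3, 264.5], [255.7, 210.6], [255.7, 209.0]]
probe [(0.49, [0.5135, 0.3634, 0.057])]
cap [(0.6, [0.5125, 0.3606, 0.0103]), (0.54, [0.512, 0.3621, 0.0382])]
cap_click [(0.67, [0.5151, 0.3611, 0.009]), (0.61, [0.5123, 0.3659, 0.0376])]
```

View pics/c2.png

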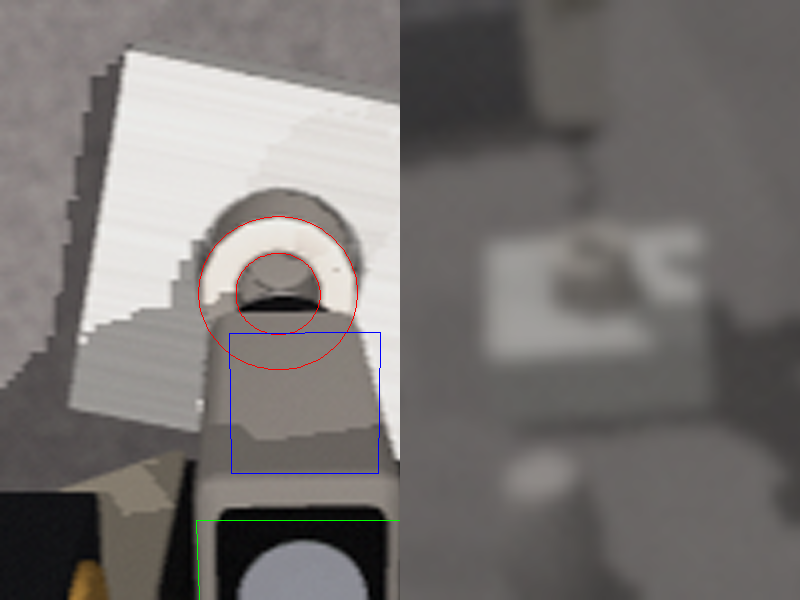

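Wrist: rim centre col 278, with the probe axis extrapolating onto it. Side: stem (585,185) above cap (592,250). Lower it gently into the mouth.

{"fn": "jog_arm", "kwargs": {"increments": [{"x":0,"y":0,"z":0.005,"spin":0},{"x":0,"y":0,"z":0.01,"spin":0},{"x":0,"y":0,"z":0.014,"spin":0},{"x":0,"y":0,"z":0.017,"spin":0},{"x":0,"y":0,"z":0.02,"spin":0},{"x":0,"y":0,"z":0.02,"spin":0}]}}

```text
clock: 18.73
ee_pos: [0.5176, 0.3652, 0.1222]
tool_rot: [-0.0, -0.004, 1.0, -0.0]
contact_force: [0.0, -0.5, -0.7]
gripper_width: 0.0237
grasp_force: 49.5
```

{"fn": "jog_arm", "kwargs": {"increments": [{"x":0,"y":0,"z":0.003,"spin":0},{"x":0,"y":0,"z":0.006,"spin":0},{"x":0,"y":0,"z":0.008,"spin":0},{"x":0,"y":0,"z":0.01,"spin":0},{"x":0,"y":0,"z":0.01,"spin":0}]}}

```text
clock: 19.35
ee_pos: [0.5177, 0.3653, 0.1123]
tool_rot: [-0.0, -0.004, 1.0, -0.0]
contact_force: [-0.1, 1.1, -0.9]
gripper_width: 0.024
grasp_force: 49.5
```

Bead is in the mouth with no side force. Push through the click.

{"fn": "jog_arm", "kwargs": {"increments": [{"x":0,"y":0,"z":0.003,"spin":0},{"x":0,"y":0,"z":0.005,"spin":0},{"x":0,"y":0,"z":0.007,"spin":0},{"x":0,"y":0,"z":0.009,"spin":0},{"x":0,"y":0,"z":0.011,"spin":0},{"x":0,"y":0,"z":0.013,"spin":0},{"x":0,"y":0,"z":0.014,"spin":0},{"x":0,"y":0,"z":0.015,"spin":0},{"x":0,"y":0,"z":0.016,"spin":0},{"x":0,"y":0,"z":0.016,"spin":0}]}}

```text
clock: 20.6
ee_pos: [0.5185, 0.3654, 0.0978]
tool_rot: [0.001, -0.004, 1.0, 0.0]
contact_force: [-1.0, -1.3, 6.6]
gripper_width: 0.0236
grasp_force: 49.7
```

At home height (same ee z as on a surface at 15 mm). Press more firmly and hold.

{"fn": "jog_arm", "kwargs": {"increments": [{"x":0,"y":0,"z":0.001,"spin":0},{"x":0,"y":0,"z":0.002,"spin":0},{"x":0,"y":0,"z":0.002,"spin":0},{"x":0,"y":0,"z":0.002,"spin":0},{"x":0,"y":0,"z":0.002,"spin":0},{"x":0,"y":0,"z":0.002,"spin":0},{"x":0,"y":0,"z":0.002,"spin":0},{"x":0,"y":0,"z":0.002,"spin":0},{"x":0,"y":0,"z":0.002,"spin":0},{"x":0,"y":0,"z":0.002,"spin":0}]}}

```text
clock: 21.85
ee_pos: [0.5194, 0.3658, 0.0975]
tool_rot: [0.002, -0.004, 1.0, 0.001]
contact_force: [-1.1, -3.2, 14.9]
gripper_width: 0.0238
grasp_force: 49.9
```

Pressed with ~15 N at home height. Lift.

{"fn": "jog_arm", "kwargs": {"increments": [{"x":0,"y":0,"z":-0.003,"spin":0},{"x":0,"y":0,"z":-0.01,"spin":0},{"x":0,"y":0,"z":-0.025,"spin":0},{"x":0,"y":0,"z":-0.045,"spin":0},{"x":0,"y":0,"z":-0.07,"spin":0},{"x":0,"y":0,"z":-0.1,"spin":0},{"x":0,"y":0,"z":-0.125,"spin":0},{"x":0,"y":0,"z":-0.135,"spin":0},{"x":0,"y":0,"z":-0.135,"spin":0},{"x":0,"y":0,"z":-0.135,"spin":0}]}}

```text
clock: 23.1
ee_pos: [0.5171, 0.3648, 0.2284]
tool_rot: [-0.001, -0.004, 1.0, -0.001]
contact_force: [-0.2, 0.3, -1.4]
gripper_width: 0.0239
grasp_force: 49.5
```

```bash
python3 - <<'E'
from h import *
p=bot.camera('side'); a=cv2.resize(p['img'][85:165,180:260,::-1],(400,400),interpolation=cv2.INTER_CUBIC)
for q in ('probe','cap'): print(q,[(round(d['p'],2),np.round(d['position'],4).tolist()) for d in bot.spot_point(p,q) if d['position'][1]>.3])
s,p=wrist(); b=cv2.resize(p['img'][90:290,150:350,::-1],(400,400))
for q in ('probe','cap'): print(q,[(round(d['p'],2),np.round(d['position'],4).tolist()) for d in bot.spot_point(p,q)])
print(np.round(s['ee_pos'],4),np.round(s['qd'],4),s['grasp_force'],s['contact_force'])
cv2.imwrite('pics/end.png',np.hstack([a,b]))
E
```

```text
probe [(0.45, [0.5121, 0.361, 0.145])]
cap [(0.47, [0.5168, 0.3604, 0.1377])]
probe [(0.76, [0.5157, 0.3647, 0.1419]), (0.43, [0.5138, 0.3615, 0.1643])]
cap [(0.65, [0.5116, 0.3607, 0.1374])]
[0.5172 0.3649 0.2282] [ 0.0004 -0.0027 -0.0004 -0.0046 -0.0023  0.002   0.0004] 49.516106843948364 [ 0.53327963 -0.15324334 -1.66595979]
```

View pics/end.png

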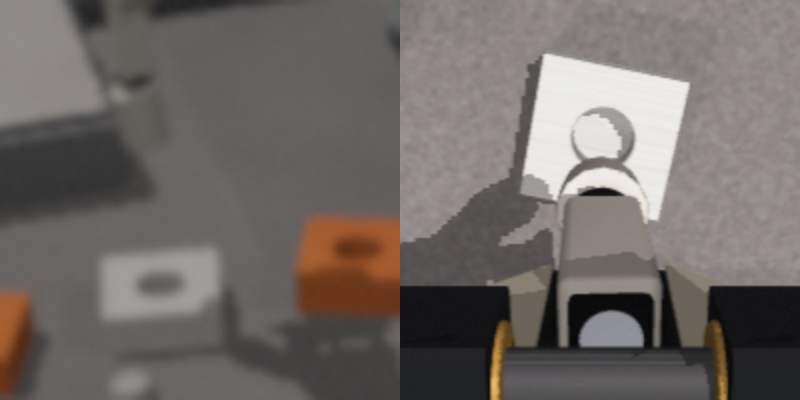

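The well (603,135) is empty and the cap is on the probe below the handle, its underside about 0.137 m up. Handing in.

```bash
python3 -c "
from station import bot
print(bot.sign_off())"
```

```text
the job is handed in; nothing more can be done
None
```

Job handed in at about 23 s: the probe touched the round stud, then the square stud, was pressed home in its cap with about 15 N, and is held still with the cap about 13.5 cm above the counter; no verdict was returned.

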